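# Shut the specimen dry box and lock its quarter-turn fastener

## Task

The specimen dry box has been left ajar. Push its lid fully shut with the fingertips, then set a fingertip in the slot of the round fastener on the lid and turn it a quarter turn clockwise, as far as it goes, so that the lid is locked. Do not grasp, lift or open anything, and leave the small things around the box where they are.

Things in the scene. Friction and masses are not known exactly. Their poses are not given: they have to be found in the camera images.
- dry_box: white box with a grey lid, 220 x 220 mm in plan, 70 mm high without the lid, fixed to the worktop. Origin at the centre of its underside; x points from the front (robot side) to the hinge side, y to the left, z up. The lid's hinge line runs along y at x = +110 mm, z = 70 mm
- lid (a joint): angle of the lid, rad: 0 fully shut, grows as its front edge rises. It stays at whatever angle it is left, because its hinge is stiff: about 1 N straight down near the front edge moves it towards shut. It starts 0.2 to 0.4 ajar
- lid_press (a point): point on the lid's upper face, 16 mm in from the middle of its front edge and 204 mm from the hinge line, on the free strip in front of the fastener: a place to press. With the lid shut it lies 80 mm above the worktop (box x = -94 mm, y = 0). Axes as the lid's: z out of its upper face
- fastener (a joint): turn of the fastener, rad: 0 to 0.3 at the start (unlocked, slot lying left to right across the box), grows clockwise seen from above to a hard stop at 1.571 (locked, slot front to back). Stiff: about 0.2 N m (6 N at 34 mm from the axis), stays where left. It turns a tongue under the lid that passes below a keeper at the front wall, only with the lid fully shut; turned earlier, it keeps the lid up
- slot_mid (a point): on the fastener's axis, level with its top, 16 mm above the lid (with the lid shut: box x = -10, y = 0, 96 mm above the worktop). The fastener is a steel disc 110 mm across, sunk level in a black bezel ring 130 mm across; one slot 38 mm wide, 14 mm deep, 105 mm long crosses it through the middle (dark floor) between two half-moons. The point turns with it: y along the slot, z up out of the lid
- slot_end (a point): point in the middle of the slot's width, 34 mm from the axis towards the point's own -y, level with the top face: a place to put the fingertip. At fastener angle 0 it is on the right (box -y) side; locked, it is at the front (box -x). Turns with the fastener
- dropper: dropper bottle with a tall cap, 33 mm in diameter, 85 mm high, resting on the worktop beside the box; not part of the job, leave it where it is. Origin at the centre of its underside
- vial: capped vial, 23 mm in diameter, 60 mm high, resting on the worktop beside the box; not part of the job, leave it where it is. Origin at the centre of its underside
- petri: flat round petri dish with lid, 68 mm in diameter, 15 mm high, resting on the worktop beside the box; not part of the job, leave it where it is. Origin at the centre of its underside
- pocket_loupe: small folded pocket loupe, 38 x 30 x 18 mm, resting on the worktop beside the box; not part of the job, leave it where it is. Origin at the centre of its underside

How it is judged:
On the way, in this order (a step that is already met when the one before it is completed fails the run):
1. the lid is shut while the fastener is still unlocked (value of joint lid below 0.025 rad and value of joint fastener below 0.6 rad), for 0.2 s.
2. the fingers push the fastener round (value of joint lid below 0.04 rad and value of joint fastener above 0.8 rad and contact force between the fingers and fastener above 0.5 N), for 0.02 s.
At the end, for the whole second after the job is handed in: the lid is shut (lid angle below 0.025 rad), the fastener is turned to its locked position (above 1.45 rad; the stop is at 1.571), and the four small things are within 20 mm of where they started (value of joint lid below 0.025 rad and value of joint fastener above 1.45 rad and distance of each of dropper, vial, petri, pocket_loupe from where it was at the start of the episode below 0.02 m); the robot touches nothing.
It fails at once if the lid is lifted further open than it stood (value of joint lid above 0.5 rad).
It fails at once if a thing beside the box is lifted, carried, knocked over or pushed away (distance of any of dropper, vial, petri, pocket_loupe from where it was at the start of the episode above 0.03 m or angle between any of dropper, vial, petri, pocket_loupe's own z axis and vertical above 0.5 rad).
It also fails if it takes over 43 s, if anything falls off the work surface, if the arm or the gripper's body presses on something with over 40 N, if the wrist force passes 120 N, or if a joint passes its speed limit or range.

## Robot

A 6-joint arm with a two-finger parallel gripper is mounted at the origin on a cart in front of the work surface, level with it; the furniture and walls round the work are solid. World frame = base frame: x ahead of the robot, y to its left, z up, the work surface at z = 0. Lengths are in m, angles in rad, forces in N, time in s.
With the tool pointing down it reaches from about 0.25 to 0.775 m from the base axis. Payload 4 kg.
Tool frame: the origin (TCP) lies between the finger pads; the fingertips stand 11 mm ahead of it and the grasp point (between the pads) lies 8 mm behind it; z points along the fingers, y is the direction in which the jaws open and shut (so a half turn about z gives the same grasp; the last joint's range is limited). The gripper opens to 94 mm and grips with 3 to 60 N. Pads are 16 mm wide; open, the fingers measure 119 mm over their backs; the gripper's body (75 mm by 177 mm) begins 78 mm behind the grasp point.
Start: joints at [1.244, 0.087, 1.371, -0, 1.684, -0.103], TCP at [0.122, 0.536, 0.217] pointing down, gripper open.
Joint ranges: [-3.1, 3.1], [-0.76, 2.03], [0.27, 2.55], [-1.08, 4.22], [0.17, 2.65], [-2.57, 2.57]. Speed limits (rad/s): [2.79, 2.79, 3.14, 3.14, 3.14, 3.14].

## Interface

Orientations are given as [roll, pitch, yaw] about the fixed x, y, z axes, in that order (R = Rz(yaw) Ry(pitch) Rx(roll)).
In Python, from bench import get_obs, cams, ticket gives the robot as it stands. The module is installed in compiled form; this text tells all that it offers.
- The arm moves only by the shell command python3 -m crank 'ROWS'. ROWS is JSON, a list of rows, each an object of numbers: "tx", "ty", "tz": the shift along the tool's x, y, z in cm; "twist": the turn about the tool's z in degrees; "grip": the opening, from 0 (shut) to 1 (fully open). In form: [{"tx": .., "ty": .., "tz": .., "twist": .., "grip": ..}, ...]. A call has 1 to 12 rows; each row shifts and turns the commanded pose from where the row before left it, along the tool's axes as they then stand; what a row does not reach is not made up. A row lasts 1/8 s, in which the tool goes at most 62.5 mm and 10.7 degrees, less where a joint would pass 70% of its speed; a pose out of reach is approached as far as the arm can. A call is refused whole if a number of a shift passes 6.25 or a number of a turn 10.7, either way. A call with a gripper value outside its range is refused whole. The fingers move at their own pace and stop on an object; the grip force is fixed at half the most. Time passes only in rows, so rows that do not move let the fingers close. It gives the time, the measured TCP pose, the force and the opening at its end, in the units of the state.
- get_obs(): the state, without advancing time (a new reading comes with each control period).
- cams.snapshot(name): name is "scene" or "top" or "wrist"; returns a dict with "frame" (420x560x3 uint8, red, green, blue), "intrinsics" (3x3 intrinsics, pixels), "R" (3x3) and "t" (3): a world point X has camera coordinates R X + t; the wrist camera has in their place "hand_eye" (4x4, takes a point from camera to tool coordinates, whose origin is the TCP and whose axes are the flange's). Camera axes: x right, y down, z forward; pixel columns grow to the right and rows downward; lengths in m; the calibration is good to about 2 mm. A picture is of the moment at which its call begins: read the wrist's pose just before it. There is no depth.
- ticket.close_job(): hands the job in, once; it reports no verdict.
Trained networks look in a picture, given as the dict that the camera call returned (one of the last four; its "shot" number tells which), for a name from the list of things; names that differ only in an ending like _2 or _b are one class to them, and where a whole thing is asked for, a point or a joint stands for the part that bears it (a point fixed in the world has none). Each returns a list of dicts, best first, with "conf" (0 to 1); they miss things now and then, are a little off and sometimes report something else, mostly with a low value. They report only what shows in the picture. A call takes as long as a camera call.
- cams.outline_of(picture, query): "region" (420x560 bool, what is visible of it) and "centre" ([column, row] in pixels, amid what is visible of it).
The state is a dict: "time": time; "joint_positions": joint angles; "qvel": joint speeds; "joint_torque": joint torques, N m; "tool_pos": TCP position; "ee_rot": TCP orientation; "wrist_force": force on the tool from outside, world axes, zero at the start; "wrist_torque": the same for the moment, N m; "width": finger opening in m.
Only numpy, scipy, OpenCV 4.12 (cv2) and the standard library are available. Lean on these libraries where they do the work, as an engineer would, in place of code of your own. Each camera call takes 0.05 s, during which the arm holds its last target.

## Working session

There is one attempt and no reset: what is moved stays moved. The work goes in short steps, Python scripts to look and compute and a shell command to move; the robot and the scene stay as the last step left them, time stands still between calls to the robot, and variables do not carry over. Pictures are saved under pics/ and viewed, and the job is handed in when it is done.

```bash
mkdir -p pics
cat > h.py <<'E'
import numpy as np, cv2
from bench import get_obs, cams, ticket
def save(p,n): cv2.imwrite(f'pics/{n}.png', cv2.cvtColor(p['frame'],cv2.COLOR_RGB2BGR))
def ray(p,uv,z):
    K=np.array(p['intrinsics']);R=np.array(p['R']);t=np.array(p['t'])
    d=R.T@np.linalg.inv(K)@np.array([uv[0],uv[1],1.]);c=-R.T@t
    return c+d*(z-c[2])/d[2]
def proj(p,X):
    K=np.array(p['intrinsics']);x=np.array(p['R'])@X+np.array(p['t']);x=K@x;return x[:2]/x[2]
E
python3 - <<'E'
from h import *
o=get_obs();print({k:np.round(v,3) for k,v in o.items()})
for n in ['top','scene']:
    p=cams.snapshot(n);save(p,n+'0')
    print(n,-np.array(p['R']).T@np.array(p['t']))
    for q in ['dry_box','lid','fastener','dropper','vial','petri','pocket_loupe']:
        for r in cams.outline_of(p,q)[:2]: print(q,r['conf'],r['centre'],r['region'].sum(),ray(p,r['centre'],0.08).round(3))
E
```

```text
{'time': np.float64(0.0), 'joint_positions': array([ 1.244,  0.088,  1.372, -0.   ,  1.684, -0.103]), 'qvel': array([ 0.001, -0.   ,  0.001, -0.   , -0.002,  0.   ]), 'joint_torque': array([ 0.0000e+00, -3.4016e+01, -3.0243e+01,  7.2000e-02,  3.3000e-02,
       -0.0000e+00]), 'tool_pos': array([0.122, 0.536, 0.215]), 'ee_rot': array([-3.139, -0.   ,  2.918]), 'wrist_force': array([-0.509,  0.587, -0.44 ]), 'wrist_torque': array([0.018, 0.011, 0.005]), 'width': np.float64(0.094)}
top [0.52198961 0.01331126 0.92112513]
dry_box 0.72 [252.5, 208.0] 13843 [0.569 0.067 0.08 ]
lid 0.65 [248.1, 205.9] 13055 [0.572 0.075 0.08 ]
lid 0.5 [281.0, 293.6] 152 [0.408 0.008 0.08 ]
fastener 0.98 [248.2, 197.6] 2703 [0.588 0.076 0.08 ]
fastener 0.47 [280.9, 292.5] 127 [0.41  0.008 0.08 ]
dropper 0.85 [172.4, 232.1] 290 [0.518 0.219 0.08 ]
vial 0.54 [281.3, 295.7] 134 [0.404 0.007 0.08 ]
petri 0.7 [333.1, 180.4] 871 [ 0.626 -0.087  0.08 ]
pocket_loupe 0.61 [216.2, 282.5] 296 [0.425 0.131 0.08 ]
scene [0.19214672 0.65329994 0.50072556]
dry_box 0.92 [267.7, 254.9] 10611 [0.536 0.126 0.08 ]
lid 0.78 [263.7, 221.9] 3351 [0.617 0.018 0.08 ]
fastener 0.73 [259.0, 212.7] 466 [ 0.652 -0.014  0.08 ]
dropper 0.58 [241.2, 306.0] 605 [0.491 0.273 0.08 ]
vial 0.83 [354.0, 265.3] 281 [0.378 0.067 0.08 ]
pocket_loupe 0.76 [317.4, 311.5] 318 [0.38  0.219 0.08 ]
pocket_loupe 0.32 [270.1, 255.5] 10612 [0.531 0.125 0.08 ]
```

View pics/top0.png

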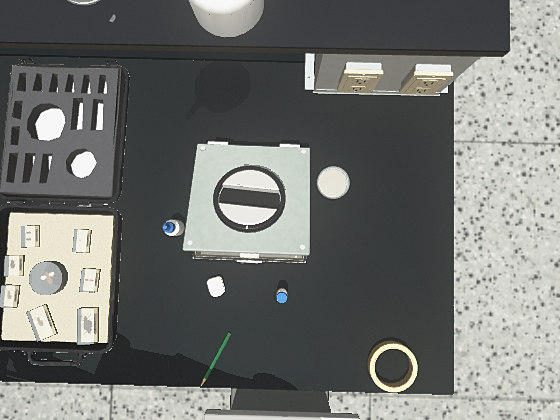

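View pics/scene0.png

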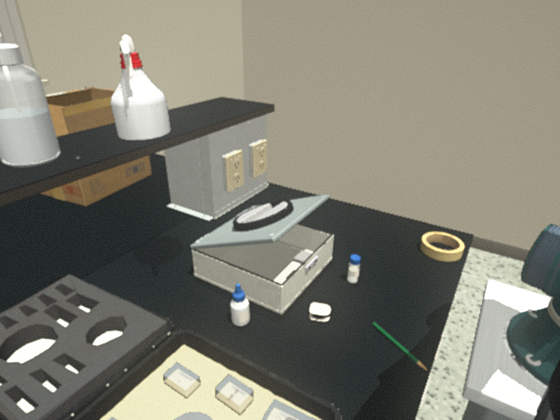

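Top view: the box sits at about cols 190-310, rows 143-260, with the hinge at the top. The dropper is at (172,230), the loupe at (216,285), the vial at (281,295) and the petri dish at (333,182). The scene view shows the lid ajar. Next I'll zoom in for corner pixels.

Run:
```python
import cv2
a=cv2.imread('pics/top0.png');s=a[130:275,160:330];cv2.imwrite('pics/topz.png',cv2.resize(s,None,fx=4,fy=4,interpolation=cv2.INTER_CUBIC))
a=cv2.imread('pics/scene0.png');s=a[185:315,180:345];cv2.imwrite('pics/scenez.png',cv2.resize(s,None,fx=4.5,fy=4.5,interpolation=cv2.INTER_CUBIC))
```

```text
(no output)
```

View pics/topz.png

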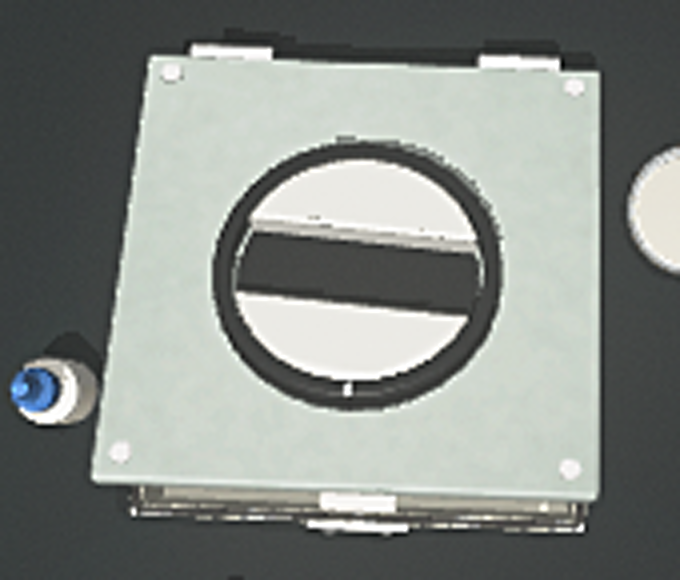

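View pics/scenez.png

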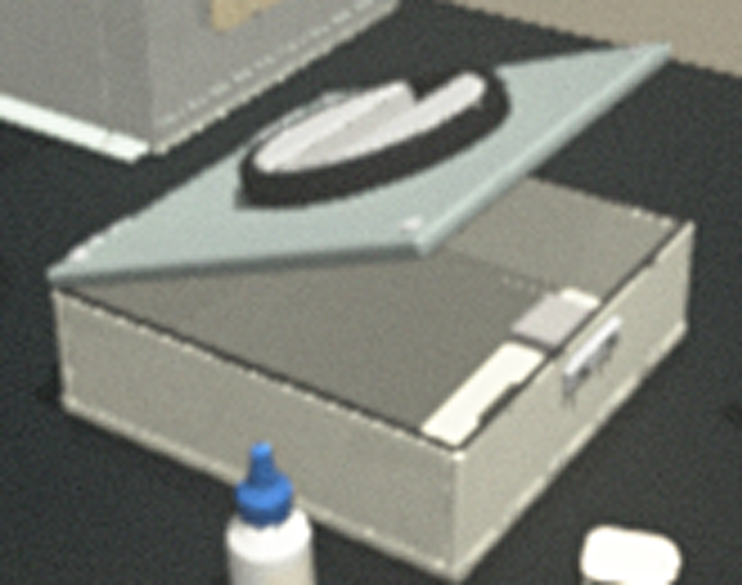

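```bash
cat > fit.py <<'E'
from h import *
from scipy.optimize import least_squares
def lidpt(bx,by,h,th): # point on lid given shut-box coordinates
    r=bx-.11; dz=h-.07
    return np.array([.11+r*np.cos(th)-(-1)*0+dz*np.sin(th)*1, by, .07-r*np.sin(th)+dz*np.cos(th)])
def W(X,q):
    c,s=np.cos(q[2]),np.sin(q[2]);return np.array([q[0]+c*X[0]-s*X[1],q[1]+s*X[0]+c*X[1],X[2]])
E
python3 - <<'E'
from fit import *
T=cams.snapshot('top');S=cams.snapshot('scene')
L=lambda x,y,h:(lambda th:lidpt(x,y,h,th))
B=lambda x,y,z:(lambda th:np.array([x,y,z]))
ob=[(T,(197,144.3),L(.11,.11,.08)),(T,(310,148),L(.11,-.11,.08)),(T,(309.7,253),L(-.11,-.11,.08)),(T,(183.6,248.8),L(-.11,.11,.08)),(T,(249.5,198),L(-.01,0,.096)),
(S,(281.6,313.9),B(-.11,.11,0)),(S,(282.7,285.4),B(-.11,.11,.07)),(S,(333.8,235),B(-.11,-.11,.07)),(S,(332.4,257.9),B(-.11,-.11,0)),(S,(192.2,248.3),B(.11,.11,.07)),(S,(194.9,275.7),B(.11,.11,0)),(S,(273.3,238.3),L(-.11,.11,.08)),(S,(328.4,195),L(-.11,-.11,.08))]
f=lambda q:np.concatenate([proj(p,W(g(q[3]),q))-uv for p,uv,g in ob])
r=least_squares(f,[.57,.07,0,.3],loss='soft_l1')
print(r.x,r.fun.reshape(-1,2).round(1))
q=r.x;np.save('q.npy',q)
th=q[3]
for n,x in [('press',lidpt(-.094,0,.08,th)),('press0',lidpt(-.094,0,.08,0)),('mid',lidpt(-.01,0,.096,th)),('mid0',lidpt(-.01,0,.096,0))]: print(n,W(x,q).round(4))
# slot direction
for a in [(160+236/4,130+262/4),(160+482/4,130+283/4)]:pass
for fa in np.arange(0,.32,.05):
    d=np.array([np.sin(fa)*-1,-np.cos(fa)])*.045 # slot -y end rotates clockwise from above: right->front
    print(fa,[proj(T,W(lidpt(-.01+k*d[0],k*d[1],.096,th),q)).round(1) for k in(1,-1)])
for n,z in [('dropper',.04),('vial',.03),('petri',.015),('pocket_loupe',.01)]:
    for p in(T,S):
        for rr in cams.outline_of(p,n)[:1]: print(n,rr['conf'],ray(p,rr['centre'],z).round(3))
E
```

```text
[ 0.57765602  0.06917679 -0.00907448  0.38154424] [[ 0.3 -1.5]
 [ 0.6 -1.1]
 [ 0.3  1.8]
 [-1.   1.1]
 [ 0.  -1.6]
 [ 0.3  0.9]
 [-0.2 -0.3]
 [ 0.4 -2. ]
 [-0.6  1.2]
 [-0.6  0.3]
 [-0.3  0.4]
 [ 0.4  0.2]
 [ 0.9 -1.3]]
press [0.5021 0.0699 0.1552]
press0 [0.4837 0.07   0.08  ]
mid [0.586  0.0691 0.1388]
mid0 [0.5677 0.0693 0.096 ]
0.0 [array([274.6, 197.4]), array([224.4, 195.5])]
0.05 [array([274.6, 198.5]), array([224.5, 194.4])]
0.1 [array([274.4, 199.6]), array([224.7, 193.3])]
0.15000000000000002 [array([274.2, 200.7]), array([225. , 192.2])]
0.2 [array([273.9, 201.8]), array([225.3, 191.1])]
0.25 [array([273.6, 202.9]), array([225.7, 190. ])]
0.30000000000000004 [array([273.2, 204. ]), array([226.2, 188.9])]
dropper 0.69 [0.519 0.23  0.04 ]
dropper 0.82 [0.521 0.241 0.04 ]
vial 0.6 [0.396 0.007 0.03 ]
vial 0.88 [0.398 0.006 0.03 ]
petri 0.64 [ 0.632 -0.093  0.015]
pocket_loupe 0.57 [0.412 0.139 0.01 ]
pocket_loupe 0.52 [0.412 0.141 0.01 ]
```

Fit: box at (0.578, 0.069), yaw about −0.01, lid about 0.38 rad, fastener about 0.07. The residuals are 1-2 px and the dimensions are consistent. I'll close the fingers, square the wrist and move above the press strip.

```bash
python3 -m crank '[{"twist":-6.2,"grip":0},{"twist":-6.2,"grip":0},{"tx":-3.75,"ty":-4.66,"grip":0},{"tx":-3.75,"ty":-4.66,"grip":0},{"tx":-3.75,"ty":-4.66,"grip":0},{"tx":-3.75,"ty":-4.66,"grip":0},{"tx":-3.75,"ty":-4.66,"grip":0},{"tx":-3.75,"ty":-4.66,"grip":0},{"tx":-3.75,"ty":-4.66,"grip":0},{"tx":-3.75,"ty":-4.66,"grip":0},{"tx":-3.75,"ty":-4.66,"grip":0},{"tx":-3.75,"ty":-4.66,"grip":0}]'
```

```text
invalid input at $[0]: expected keys tx, ty, tz, twist, grip
```

Run:
```python
from h import *
save(cams.snapshot('scene'),'scene1')
o=get_obs();print({k:np.round(o[k],4) for k in ['time','tool_pos','ee_rot','wrist_force','width','joint_positions']})
```

```text
{'time': np.float64(1.35), 'tool_pos': array([0.1221, 0.5363, 0.2165]), 'ee_rot': array([3.1415, 0.    , 2.9178]), 'wrist_force': array([ 0.4588, -0.2697, -0.0047]), 'width': np.float64(0.0941), 'joint_positions': array([ 1.2439,  0.0872,  1.3707, -0.    ,  1.6836, -0.1031])}
```

View pics/scene1.png

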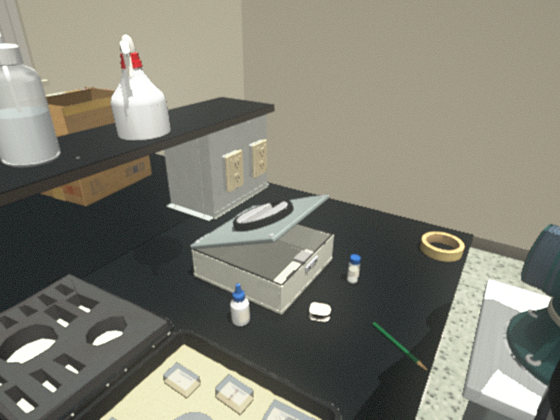

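Nothing moved, because every row needs all five keys. I'll send it again in full.

```bash
python3 -m crank '[{"tx":0,"ty":0,"tz":0,"twist":-6.2,"grip":0},{"tx":0,"ty":0,"tz":0,"twist":-6.2,"grip":0},{"tx":-3.75,"ty":-4.66,"tz":0,"twist":0,"grip":0},{"tx":-3.75,"ty":-4.66,"tz":0,"twist":0,"grip":0},{"tx":-3.75,"ty":-4.66,"tz":0,"twist":0,"grip":0},{"tx":-3.75,"ty":-4.66,"tz":0,"twist":0,"grip":0},{"tx":-3.75,"ty":-4.66,"tz":0,"twist":0,"grip":0},{"tx":-3.75,"ty":-4.66,"tz":0,"twist":0,"grip":0},{"tx":-3.75,"ty":-4.66,"tz":0,"twist":0,"grip":0},{"tx":-3.75,"ty":-4.66,"tz":0,"twist":0,"grip":0},{"tx":-3.75,"ty":-4.66,"tz":0,"twist":0,"grip":0},{"tx":-3.75,"ty":-4.66,"tz":0,"twist":0,"grip":0}]'
python3 - <<'E'
from h import *
save(cams.snapshot('scene'),'scene2')
o=get_obs();print({k:np.round(o[k],4) for k in ['time','tool_pos','ee_rot','wrist_force','width','joint_positions']})
E
```

```text
time: 2.85
tool_pos: [0.4947, 0.0658, 0.2168]
ee_rot: [3.141, 0.001, 3.134]
wrist_force: [1.0, 0.1, 0.0]
width: 0.0
{'time': np.float64(2.9), 'tool_pos': array([0.4983, 0.0598, 0.2158]), 'ee_rot': array([-3.1361e+00,  3.0000e-03,  3.1275e+00]), 'wrist_force': array([ 3.7419, -3.7139, -0.0387]), 'width': np.float64(0.0002), 'joint_positions': array([ 0.0101, -0.022 ,  1.4844, -0.0056,  1.6763, -1.5471])}
```

View pics/scene2.png

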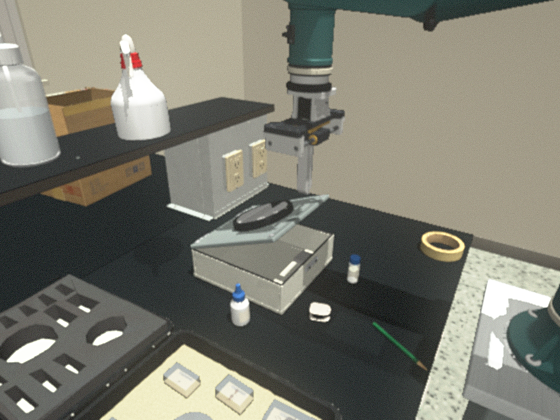

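The fingertips are over the lid's front strip. I'll lower them while easing back towards the front.

```bash
python3 -m crank '[{"tx":0,"ty":0.3,"tz":1.5,"twist":0,"grip":0},{"tx":0,"ty":0,"tz":1.5,"twist":0,"grip":0},{"tx":0,"ty":0,"tz":1.2,"twist":0,"grip":0},{"tx":0.1,"ty":0,"tz":1,"twist":0,"grip":0},{"tx":0.1,"ty":0,"tz":1,"twist":0,"grip":0},{"tx":0.2,"ty":0,"tz":1,"twist":0,"grip":0},{"tx":0.2,"ty":0,"tz":1,"twist":0,"grip":0},{"tx":0.2,"ty":0,"tz":1,"twist":0,"grip":0},{"tx":0.2,"ty":0,"tz":1,"twist":0,"grip":0},{"tx":0.1,"ty":0,"tz":1,"twist":0,"grip":0},{"tx":0.1,"ty":0,"tz":0.8,"twist":0,"grip":0}]'
python3 - <<'E'
from h import *
save(cams.snapshot('scene'),'scene3')
o=get_obs();print({k:np.round(o[k],4) for k in ['time','tool_pos','ee_rot','wrist_force','width','joint_positions']})
E
```

```text
time: 4.28
tool_pos: [0.4817, 0.0706, 0.0958]
ee_rot: [3.141, 0.0, 3.134]
wrist_force: [0.4, 0.6, 0.2]
width: 0.0005
{'time': np.float64(4.325), 'tool_pos': array([0.4809, 0.0705, 0.0947]), 'ee_rot': array([-3.1415e+00, -1.9000e-03,  3.1341e+00]), 'wrist_force': array([-0.8945, -0.6262,  0.1201]), 'width': np.float64(0.0004), 'joint_positions': array([ 2.9000e-02,  4.0000e-03,  1.7023e+00, -1.0000e-04,  1.4372e+00,
       -1.5344e+00])}
```

View pics/scene3.png

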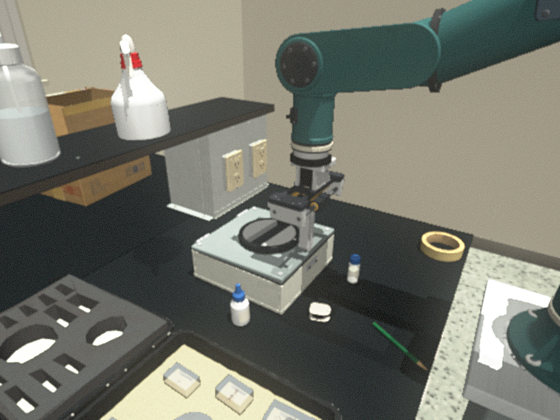

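```bash
python3 -m crank '[{"tx":0,"ty":0,"tz":0.3,"twist":0,"grip":0},{"tx":0,"ty":0,"tz":0.3,"twist":0,"grip":0},{"tx":0,"ty":0,"tz":0.2,"twist":0,"grip":0},{"tx":0,"ty":0,"tz":0,"twist":0,"grip":0}]'
```

```text
time: 4.82
tool_pos: [0.4818, 0.0706, 0.0911]
ee_rot: [-3.141, 0.001, 3.134]
wrist_force: [-5.9, 0.0, 10.2]
width: 0.0005
```

Contact stops at tip height 0.080 m with 10 N up, which is the shut height. I'll press slightly more, then lift clear and re-measure the box and fastener.

```bash
python3 -m crank '[{"tx":0,"ty":0,"tz":0.2,"twist":0,"grip":0},{"tx":0,"ty":0,"tz":0,"twist":0,"grip":0},{"tx":0,"ty":0,"tz":-1.5,"twist":0,"grip":0},{"tx":0,"ty":0,"tz":-3,"twist":0,"grip":0},{"tx":3,"ty":0,"tz":-5,"twist":0,"grip":0},{"tx":5,"ty":0,"tz":-3,"twist":0,"grip":0},{"tx":5,"ty":0,"tz":0,"twist":0,"grip":0},{"tx":0,"ty":0,"tz":0,"twist":0,"grip":0}]';python3 - <<'E'
from h import *
p=cams.snapshot('top');save(p,'top4')
a=cv2.imread('pics/top4.png')[130:275,160:330];cv2.imwrite('pics/top4z.png',cv2.resize(a,None,fx=4,fy=4,interpolation=cv2.INTER_CUBIC))
p=cams.snapshot('scene');save(p,'scene4')
a=cv2.imread('pics/scene4.png')[185:315,180:345];cv2.imwrite('pics/scene4z.png',cv2.resize(a,None,fx=4.5,fy=4.5,interpolation=cv2.INTER_CUBIC))
E
```

```text
time: 5.82
tool_pos: [0.3502, 0.0718, 0.2125]
ee_rot: [3.141, 0.004, 3.135]
wrist_force: [0.0, -0.3, -0.1]
width: 0.0003
```

View pics/top4z.png

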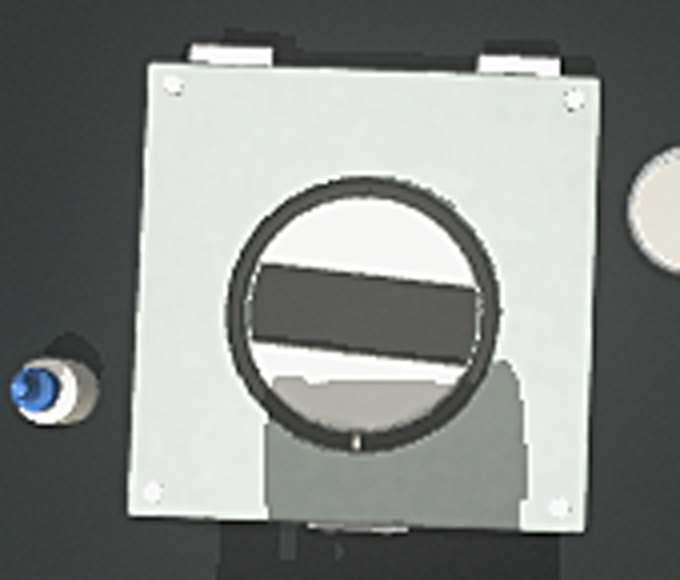

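View pics/scene4z.png

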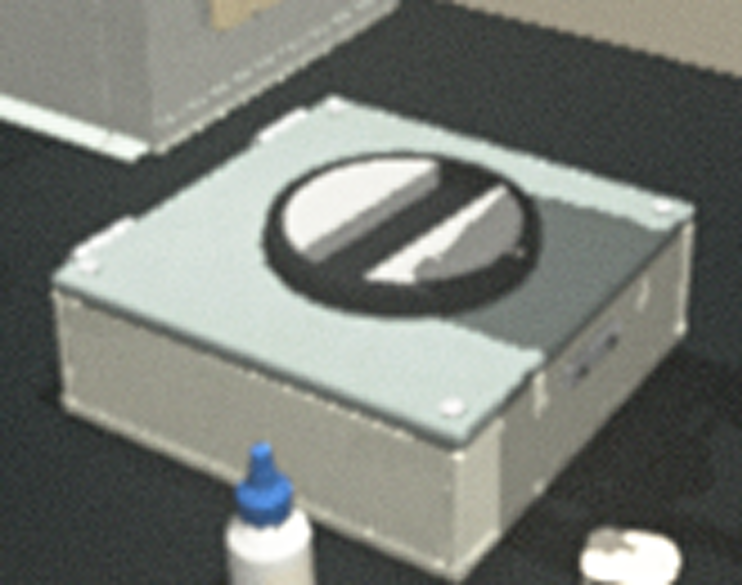

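The lid lies flush. The fastener centre is at zoom (363,313), and the slot slopes slightly down to the right. I'll work out its position from this.

Run:
```python
from h import *
p=cams.snapshot('top')
u=lambda a,b:(160+(a+.5)/4-.5,130+(b+.5)/4-.5)
c=[ray(p,u(*x),.08) for x in[(149,63),(601,79),(586,532),(128,516)]]
c=np.array(c);print(c.round(4),np.linalg.norm(c-np.roll(c,-1,0),axis=1).round(4))
m=c.mean(0);yaw=np.arctan2(*((c[0]+c[1]-c[2]-c[3])[[1,0]]));print('box',m.round(4),yaw)
f=ray(p,u(363,313),.096);print('fast',f.round(4), 'pred',m+[-.01*np.cos(yaw),-.01*np.sin(yaw),.016])
a=ray(p,u(262,264),.096);b=ray(p,u(477,288),.096);a2=ray(p,u(250,341),.096);b2=ray(p,u(464,364),.096)
print('slot dirs',[np.arctan2(-(t-s)[0],-(t-s)[1])+yaw for s,t in((a,b),(a2,b2))],'centre',((a+b+a2+b2)/4).round(4))
o=get_obs();print(o['time'],o['tool_pos'],o['ee_rot'])
```

```text
[[ 0.6871  0.1786  0.08  ]
 [ 0.6853 -0.0405  0.08  ]
 [ 0.4674 -0.0386  0.08  ]
 [ 0.4686  0.1799  0.08  ]] [0.2191 0.2179 0.2185 0.2185]
box [0.5771 0.0698 0.08  ] -0.007234917042366593
fast [0.5679 0.0698 0.096 ] pred [0.56711631 0.06990824 0.096     ]
slot dirs [np.float64(0.07583288478208793), np.float64(0.07111556090525559)] centre [0.5673 0.0697 0.096 ]
5.975 [0.35241046 0.07155449 0.21147554] [3.14152428e+00 8.09237439e-04 3.13410090e+00]
```

Box (0.577, 0.070), fastener axis (0.5675, 0.0698), slot at about 0.07 rad; the edge lengths come out at 218-219 mm, as they should. I'll move above the right-hand slot end.

```bash
python3 -m crank '[{"tx":-5.34,"ty":-0.89,"tz":0,"twist":0,"grip":0},{"tx":-5.34,"ty":-0.89,"tz":0,"twist":0,"grip":0},{"tx":-5.34,"ty":-0.89,"tz":0,"twist":0,"grip":0},{"tx":-5.34,"ty":-0.89,"tz":0,"twist":0,"grip":0},{"tx":0,"ty":0,"tz":4,"twist":0,"grip":0},{"tx":0,"ty":0,"tz":4,"twist":0,"grip":0},{"tx":0,"ty":0,"tz":0,"twist":0,"grip":0},{"tx":0,"ty":0,"tz":0,"twist":0,"grip":0}]'
python3 - <<'E'
from h import *
for n in('wrist','scene'): save(cams.snapshot(n),n+'5')
a=cv2.imread('pics/scene5.png')[165:295,180:345];cv2.imwrite('pics/scene5z.png',cv2.resize(a,None,fx=4.5,fy=4.5,interpolation=cv2.INTER_CUBIC))
o=get_obs();print(o['time'],o['tool_pos'],o['ee_rot'])
C=np.array([.5675,.0698]);prev=np.array([.5655,.036])
for f in np.radians([8,18,28,38,48,58,68,78,88,90]):
    u=np.array([-np.sin(f),-np.cos(f)]);v=np.array([-np.cos(f),np.sin(f)])
    l=19-(8*np.cos(f)+12.5*np.sin(f));P=C+.034*u+.001*l*v
    d=(P-prev)*100;print(round(np.degrees(f)),P.round(4),'tx',(-d[0]).round(2),'ty',d[1].round(2));prev=P
E
```

```text
time: 6.98
tool_pos: [0.5662, 0.0343, 0.1322]
ee_rot: [3.142, 0.001, 3.134]
wrist_force: [0.3, 0.4, 0.2]
width: 0.0002
7.075 [0.56662768 0.03436503 0.13383843] [-3.14154562  0.00421203  3.13425545]
8 [0.5535 0.0374] tx 1.2 ty 0.14
18 [0.5498 0.0398] tx 0.37 ty 0.24
28 [0.5462 0.0426] tx 0.37 ty 0.28
38 [0.5426 0.0461] tx 0.36 ty 0.35
48 [0.5393 0.0503] tx 0.33 ty 0.42
58 [0.5365 0.0553] tx 0.29 ty 0.5
68 [0.5343 0.0612] tx 0.21 ty 0.58
78 [0.5332 0.0677] tx 0.11 ty 0.66
88 [0.5333 0.0748] tx -0.01 ty 0.71
90 [0.5335 0.0763] tx -0.02 ty 0.15
```

View pics/scene5z.png

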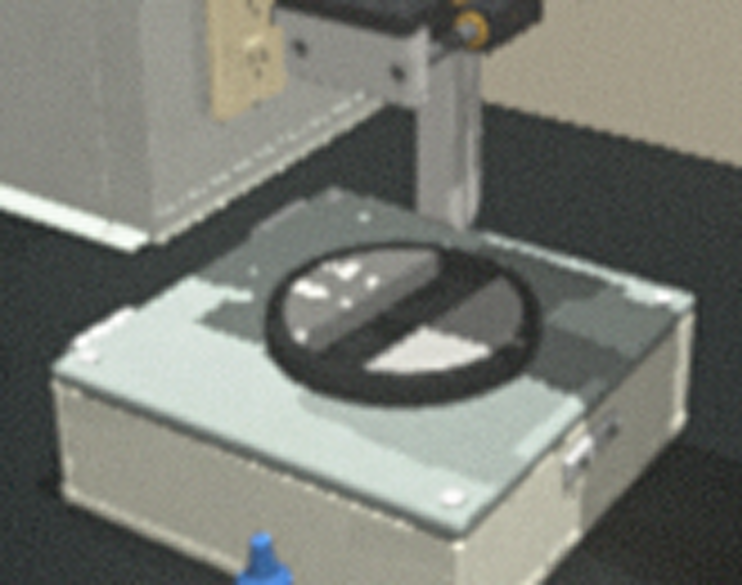

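View pics/wrist5.png

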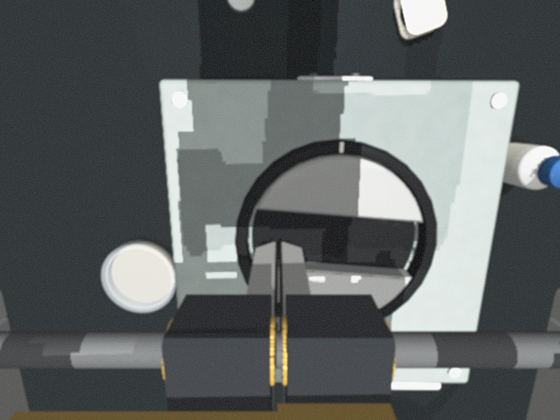

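The wrist view shows the fingertip over the right part of the slot, at pixel (278,245), as intended. I'll lower it about 9 mm into the slot.

```bash
python3 -m crank '[{"tx":0.05,"ty":0.15,"tz":1.5,"twist":0,"grip":0},{"tx":0,"ty":0,"tz":1,"twist":0,"grip":0},{"tx":0,"ty":0,"tz":1,"twist":0,"grip":0},{"tx":0,"ty":0,"tz":0,"twist":0,"grip":0}]'
```

```text
time: 7.58
tool_pos: [0.5635, 0.036, 0.0949]
ee_rot: [3.141, -0.003, 3.134]
wrist_force: [-0.6, -0.0, 0.3]
width: 0.0005
```

The fingertip is in the slot at 0.084 m, below the 0.096 top face, with no force on it. Now the arc.

```bash
python3 -m crank '[{"tx":0.5,"ty":0.1,"tz":-0.2,"twist":0,"grip":0},{"tx":0.5,"ty":0.05,"tz":0,"twist":0,"grip":0},{"tx":0.37,"ty":0.24,"tz":0,"twist":0,"grip":0},{"tx":0.37,"ty":0.28,"tz":0,"twist":0,"grip":0},{"tx":0,"ty":0,"tz":0,"twist":0,"grip":0}]'
```

```text
time: 8.2
tool_pos: [0.5502, 0.0425, 0.1]
ee_rot: [-3.141, 0.009, 3.134]
wrist_force: [5.7, -1.0, -2.8]
width: 0.0005
```

```bash
python3 -m crank '[{"tx":0.36,"ty":0.35,"tz":0.2,"twist":0,"grip":0},{"tx":0.33,"ty":0.42,"tz":0,"twist":0,"grip":0},{"tx":0.29,"ty":0.5,"tz":0,"twist":0,"grip":0},{"tx":0.21,"ty":0.58,"tz":0,"twist":0,"grip":0},{"tx":0,"ty":0,"tz":0,"twist":0,"grip":0}]'
python3 - <<'E'
from h import *
p=cams.snapshot('scene');save(p,'scene6')
a=cv2.imread('pics/scene6.png')[165:295,180:345];cv2.imwrite('pics/scene6z.png',cv2.resize(a,None,fx=4.5,fy=4.5,interpolation=cv2.INTER_CUBIC))
o=get_obs();print(o['time'],o['tool_pos'],o['wrist_force'])
E
```

```text
time: 8.82
tool_pos: [0.5415, 0.0598, 0.1006]
ee_rot: [-3.139, 0.017, 3.134]
wrist_force: [9.6, -3.1, 2.1]
width: 0.0004
8.875 [0.5415361  0.05981371 0.1006704 ] [ 9.4977846  -4.11663049  1.84901411]
```

View pics/scene6z.png

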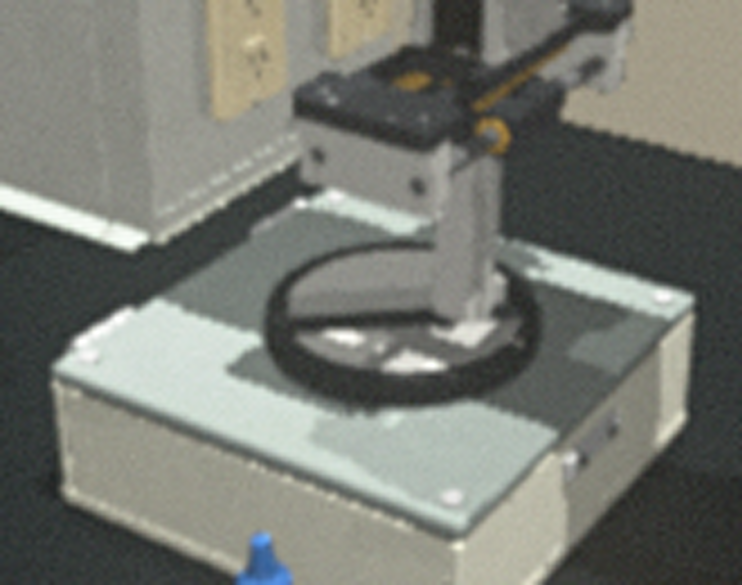

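The fastener is turning, with the slot now roughly diagonal, and the lid is still flush. I'll continue, leading a little further because the arm yields.

```bash
python3 -m crank '[{"tx":0.3,"ty":0.6,"tz":0.1,"twist":0,"grip":0},{"tx":0.1,"ty":0.7,"tz":0.1,"twist":0,"grip":0},{"tx":0,"ty":0.7,"tz":0,"twist":0,"grip":0},{"tx":0,"ty":0,"tz":0,"twist":0,"grip":0}]'
python3 - <<'E'
from h import *
p=cams.snapshot('scene');save(p,'scene7')
a=cv2.imread('pics/scene7.png')[165:295,180:345];cv2.imwrite('pics/scene7z.png',cv2.resize(a,None,fx=4.5,fy=4.5,interpolation=cv2.INTER_CUBIC))
o=get_obs();print(o['time'],o['tool_pos'],o['wrist_force'])
E
```

```text
time: 9.38
tool_pos: [0.5395, 0.0779, 0.1013]
ee_rot: [-3.135, 0.022, 3.133]
wrist_force: [8.8, -7.9, 9.1]
width: 0.0002
9.425 [0.5394893  0.07790611 0.10134701] [10.40747084 -8.87087841  9.75845161]
```

View pics/scene7z.png

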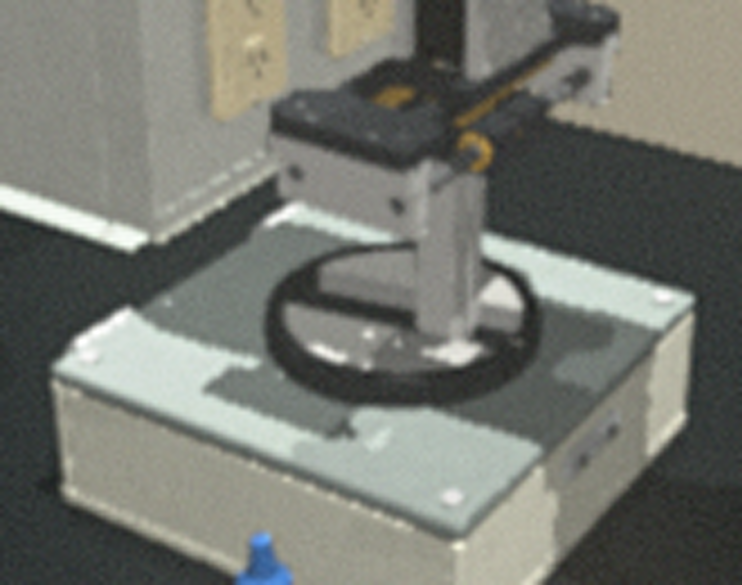

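```bash
python3 -m crank '[{"tx":0,"ty":0.5,"tz":0,"twist":0,"grip":0},{"tx":0,"ty":0.5,"tz":0,"twist":0,"grip":0},{"tx":0,"ty":0.3,"tz":0,"twist":0,"grip":0},{"tx":0,"ty":0,"tz":0,"twist":0,"grip":0}]'
python3 - <<'E'
from h import *
p=cams.snapshot('scene');save(p,'scene8')
a=cv2.imread('pics/scene8.png')[165:295,180:345];cv2.imwrite('pics/scene8z.png',cv2.resize(a,None,fx=4.5,fy=4.5,interpolation=cv2.INTER_CUBIC))
o=get_obs();print(o['time'],o['tool_pos'],o['wrist_force'])
E
```

```text
time: 9.93
tool_pos: [0.5387, 0.0844, 0.1014]
ee_rot: [-3.122, 0.019, 3.131]
wrist_force: [6.8, -23.3, 13.0]
width: 0.0003
9.975 [0.5386887  0.08438154 0.10138716] [  5.44304008 -22.04751252  13.25313121]
```

View pics/scene8z.png

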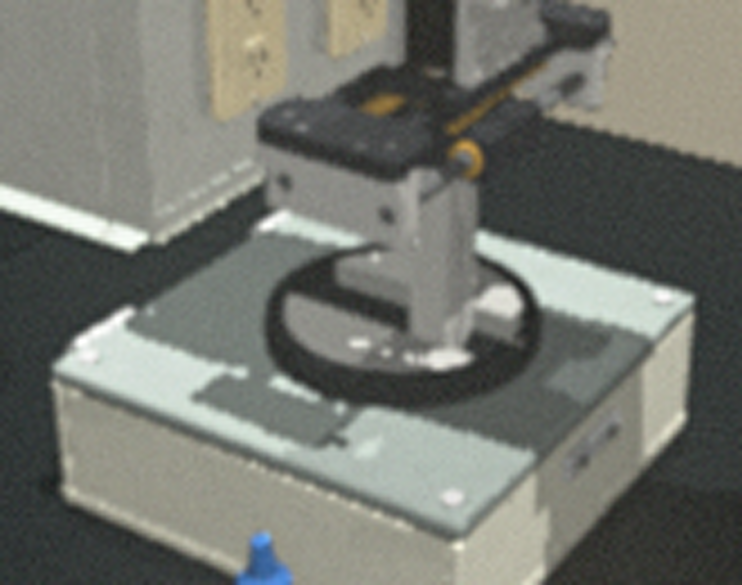

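The side force has risen to 22 N, about 0.6 N m and well above the turning torque, so it should be at the stop. I'll back off from the wall, lift clear and check.

```bash
python3 -m crank '[{"tx":-0.3,"ty":-0.7,"tz":0,"twist":0,"grip":0},{"tx":-0.2,"ty":-0.8,"tz":-0.5,"twist":0,"grip":0},{"tx":0,"ty":-0.2,"tz":-2,"twist":0,"grip":0},{"tx":0,"ty":0,"tz":-4,"twist":0,"grip":0},{"tx":3,"ty":0,"tz":-4,"twist":0,"grip":0},{"tx":6,"ty":0,"tz":-1,"twist":0,"grip":0},{"tx":6,"ty":0,"tz":0,"twist":0,"grip":0},{"tx":4,"ty":0,"tz":0,"twist":0,"grip":0},{"tx":0,"ty":0,"tz":0,"twist":0,"grip":0}]'
python3 - <<'E'
from h import *
p=cams.snapshot('top');save(p,'top9')
a=cv2.imread('pics/top9.png')[130:275,160:330];cv2.imwrite('pics/top9z.png',cv2.resize(a,None,fx=4,fy=4,interpolation=cv2.INTER_CUBIC))
p2=cams.snapshot('scene');save(p2,'scene9')
for n,z in [('dropper',.04),('vial',.03),('petri',.015),('pocket_loupe',.01)]:
    for p_ in(p,p2):
        for rr in cams.outline_of(p_,n)[:1]: print(n,rr['conf'],ray(p_,rr['centre'],z).round(3))
o=get_obs();print(o['time'],o['tool_pos'],o['wrist_force'])
E
```

```text
time: 11.1
tool_pos: [0.3444, 0.079, 0.2097]
ee_rot: [3.141, 0.002, 3.135]
wrist_force: [0.6, -0.7, -1.0]
width: 0.0004
dropper 0.57 [0.531 0.237 0.04 ]
dropper 0.65 [0.516 0.245 0.04 ]
vial 0.59 [0.397 0.005 0.03 ]
vial 0.77 [0.395 0.004 0.03 ]
petri 0.68 [ 0.63  -0.097  0.015]
pocket_loupe 0.68 [0.413 0.138 0.01 ]
pocket_loupe 0.85 [0.413 0.144 0.01 ]
11.6 [0.34686477 0.07870933 0.2092327 ] [-0.19286305  0.29371874  0.59611411]
```

View pics/top9z.png

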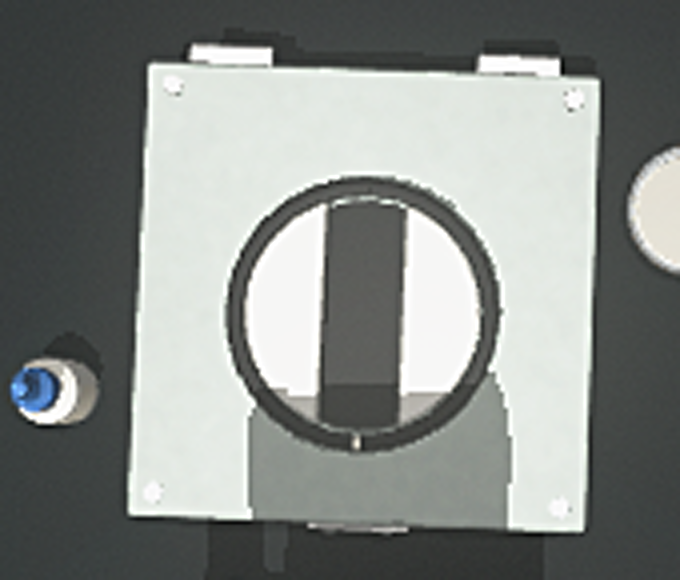

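View pics/scene9.png

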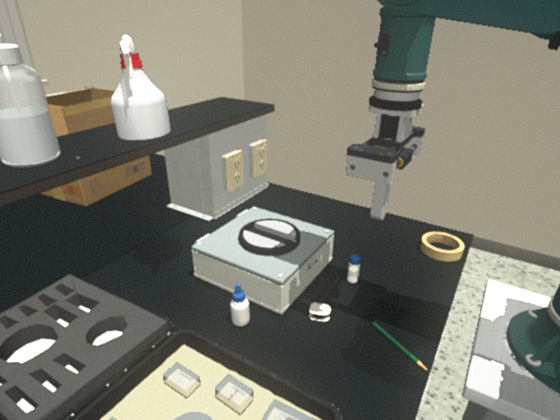

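The top view shows the slot front to back. Its edges slope 0.047 against 0.033-0.046 for the box sides, so it is at the stop. The lid is flush and the small things are unmoved in the image. I'm handing in.

```bash
python3 -c "
from bench import ticket
print(ticket.close_job())"
```

```text
the job is handed in; nothing more can be done
None
```

I pressed the lid shut with the closed fingertips, then turned the fastener a quarter turn clockwise to its stop. I lifted the arm clear and handed the job in at about 11.6 s of the 43 s allowed.

- **Lid:** the fingertips stopped at 80 mm, the shut height, with about 10 N. In the last top view its corners were where they were right after it was shut.
- **Fastener:** the side force rose to about 22 N at the end, far more than turning needs. In the last top view the slot lies parallel to the box sides, so within about 0.02 rad of locked.
- **Small things:** they look unmoved in the pictures. Most network readings before and after agree within 5 mm. The dropper's top-view reading came out 14 mm off, but the bottle sits at the same pixels, so I took that as detector noise.
- **Arm:** at hand-in it stood clear of everything, with wrist force near zero.

My first move command was refused because some keys were missing; nothing moved, and I sent it again in full.

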